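# Free a tight locating block from a jig

## Task

Lift the red keeper bridge off the jig and set it astride the yellow rest, lengthways along the ridge, and let go of it there. Then take the blue grip of the locating block and rock it side to side, towards one sprung jaw and then the other, so that it works up out of its tight slot while the jig, which is not fastened down, stays down on its bedplate. Finish still holding the block upright and just clear above the slot (a centimetre or two), touching nothing but your gripper, and leave the spanner, bush, brush and bottle alone.

Things in the scene. Friction and masses are not known exactly. Their poses are not given: they have to be found in the camera images.
- bedplate: Dark steel plate, 150 (x) x 190 (y) x 12 mm high, fixed on the bench. Origin at the centre of its underside, z up. The jig sits on it, same centre and axes: a rust-brown block with a dark top face, 110 (x) x 140 (y) x 40 mm high, its top 52 mm above the bench.
- jig (a joint): How far the jig is lifted off the bedplate, m (0 = down). Guides let it move only straight up and down; only its weight (0.9 kg, 9 N) holds it down. A straight pull on the block takes about 14 to 20 N against the jaws' friction, so it brings the jig up too.
- slot_mouth (a point): Centre of the slot's mouth in the jig's top face (jig down), 52 mm above the bench; axes as the bedplate's, y from jaw to jaw. The slot is 33 (x) x 62 (y) mm, 26 mm deep. The block is free when its foot has risen about 20 mm from the slot's floor.
- jaw_line (a point): Midway between the two brass jaws, 8 mm below the slot's mouth. The jaws are 10 mm round bars along x, at y +25 and -25 mm, each sprung against one y flank of the block with about 12 N. They give enough to tilt the block about this point by 0.15 rad towards either jaw.
- block: Locating block, 0.22 kg: steel foot 30 (x) x 40 (y) x 26 mm high, in the slot at the start, standing on its floor, y along the bedplate's y; on it a blue grip 24 (x) x 30 (y) x 40 mm high, above the jig's top. Origin: centre of the foot's underside, z up.
- block_top (a point): Centre of the top of the blue grip, 66 mm above the foot's underside. While the block is being tilted its flanks slip on the jaws and their friction cancels: it then climbs without lifting the jig if raised slower than the flanks move, e.g. 2 to 3 mm of lift during each swing from 0.12 rad one way to 0.12 rad the other.
- keeper: Red bridge, 0.18 kg, over the block on the jig's top at the start, long way (y) from jaw to jaw. Two feet 24 (x) x 14 (y) x 43 mm high, 72 mm apart inside; bar 24 x 100 x 8 mm on them; on the bar a centred grip rib 14 (x) x 44 (y) x 36 mm high. Origin midway between the feet's undersides; bar top 51 mm, rib top 87 mm above it.
- rest: Yellow rest fixed on the bench: foot plate 90 (x) x 110 (y) x 10 mm and an upright ridge 20 (x) x 50 (y) mm, top 85 mm above the bench. Origin at the centre of its underside. The keeper sits astride it, bar on the ridge, a foot beyond each end; its origin is then 42 mm above the bench.
- rest_top (a point): Centre of the top of the yellow ridge, 85 mm above the bench; axes as the rest's.
- spanner: Steel spanner 170 mm long, lying on the bench. Bystander.
- bush: Brass flanged bush, 40 mm diameter, 40 mm high, standing on the bench. Bystander.
- bench_brush: Bench brush 200 mm long, lying on the bench. Bystander.
- oil_bottle: White bottle with a red cap, 56 mm diameter, 150 mm high. Bystander.
Things that resemble listed ones, but are neither listed nor needed, are in the scene too. Several things have the shape of the rest; the one meant has the colours described above. There is more than one size of the keeper; the one meant has the size given above.

How it is judged:
By the outcome, as a careful person would: the job done as asked, in the order asked, and still so for the second after the job is handed in, while the arm keeps its last pose, push and grip.
It also fails if it takes over 61 s, if anything falls off the work surface, if the arm or the gripper's body presses on something with over 40 N, if the wrist force passes 120 N, or if a joint passes its speed limit or range.

## Robot

A 6-joint arm with a two-finger parallel gripper is mounted at the origin on the work surface. World frame = base frame: x ahead of the robot, y to its left, z up, the work surface at z = 0. Lengths are in m, angles in rad, forces in N, time in s.
With the tool pointing down it reaches from about 0.325 to 0.775 m from the base axis. Payload 5.5 kg.
Tool frame: the origin (TCP) lies at the very end of the fingers, on their centre line; the grasp point (between the pads) lies 19 mm behind it (ctrl.pinch_z is the distance from the TCP to the grasp point, in m); z points along the fingers, y is the line along which they close (so a half turn about z gives the same grasp; the last joint's range is limited). The gripper opens to 88 mm and grips with 3 to 60 N. Pads are 20 mm wide; open, the fingers measure 115 mm over their backs; the gripper's body (75 mm by 178 mm) begins 61 mm behind the grasp point.
Start: joints at [-1.394, 0.091, 1.231, -0, 1.82, -0.057], TCP at [0.139, -0.584, 0.223] pointing down, gripper open.
Joint ranges: [-2.87, 2.87], [-0.86, 2.18], [0.17, 2.46], [-1.51, 4.65], [0.06, 2.69], [-2.65, 2.65]. Speed limits (rad/s): [2.57, 2.57, 3.01, 3.14, 3.14, 3.14].

## Interface

Orientations are given as a unit quaternion [x, y, z, w].
In Python, from cell import ctrl gives the robot as it stands.
- The arm moves only by the tool play_rows, never from a script. Its argument "series" is a list of rows, each a list of 6 numbers: the shift along the tool's x, y, z in mm, then the turn, a rotation vector about the tool's x, y, z in degrees. A call has 1 to 5 rows; each row shifts and turns the commanded pose from where the row before left it, along the tool's axes as they then stand; what a row does not reach is not made up. A row lasts 1/12 s, in which the tool goes at most 41.7 mm and 7.16 degrees, less where a joint would pass 70% of its speed; a pose out of reach is approached as far as the arm can. A call with a gripper value outside its range is refused whole. "grip" is the opening, from -1 (shut) to 1 (fully open), set as the call begins (left out, the last holds). The fingers move at their own pace and stop on an object; the grip force is fixed at half the most. Time passes only in rows, so rows that do not move let the fingers close. It gives the time, the measured TCP pose, the force and the opening at its end, in the units of the state.
- ctrl.state(): the state, without advancing time (a new reading comes with each control period).
- ctrl.snapshot(name): name is "scene" or "side" or "wrist"; returns a dict with "image" (400x640x3 uint8, red, green, blue), "range_z" (400x640 float32, m along the optical axis (not along the pixel's ray), 0 where there is no reading), "camera_matrix" (3x3 intrinsics, pixels), "R" (3x3) and "t" (3): a world point X has camera coordinates R X + t; the wrist camera has in their place "hand_eye" (4x4, takes a point from camera to tool coordinates, whose origin is the TCP and whose axes are the flange's). Camera axes: x right, y down, z forward; pixel columns grow to the right and rows downward; lengths in m; the calibration is good to about 2 mm. The wrist camera is an equidistant fisheye: a pixel r from the principal point sees the ray r / f radians off the axis. A picture is of the moment at which its call begins: read the wrist's pose just before it.
- ctrl.sign_off(): hands the job in, once; it reports no verdict.
The state is a dict: "time_s": time; "joints": joint angles; "qd": joint speeds; "joint_efforts": joint torques, N m; "position": TCP position; "ee_rot": TCP orientation; "ft_force": force on the tool from outside, world axes, zero at the start; "wrist_torque": the same for the moment, N m; "opening": finger opening in m.
Only numpy, scipy, OpenCV 4.12 (cv2) and the standard library are available. Lean on these libraries where they do the work, as an engineer would, in place of code of your own. Each camera call takes 0.05 s, during which the arm holds its last target. There are 200 camera calls.

## Working session

There is one attempt and no reset: what is moved stays moved. The work goes in short steps, Python scripts to look and compute and a tool call to move; the robot and the scene stay as the last step left them, time stands still between calls to the robot, and variables do not carry over. Pictures are saved under pics/ and viewed, on a budget of 10 in all, crops included, one or two more only if the job needs it, and the job is handed in when it is done.

Besides the shell and the picture viewer there is one more tool, called after "Request:" by a JSON object that holds its "api" and its "payload", one argument or row to a line. play_rows: Moves the arm, as the interface text tells. Its arguments: {"type":"object","properties":{"series":{"type":"array"},"grip":{"type":"number"}},"required":["series"]}

```bash
ls; mkdir -p pics; cat > h.py <<'E'
import numpy as np, cv2, pickle
from cell import ctrl
def snap(n):
    s=ctrl.state(); d=ctrl.snapshot(n); d['state']=s
    pickle.dump(d,open(f'{n}.pkl','wb')); return d
def load(n): return pickle.load(open(f'{n}.pkl','rb'))
def cloud(d):
    K=d['camera_matrix']; z=d['range_z']; v,u=np.indices(z.shape)
    P=np.stack([(u-K[0,2])/K[0,0]*z,(v-K[1,2])/K[1,1]*z,z],-1)
    W=(P-d['t'])@d['R']; W[z==0]=np.nan; return W
def save(n,img): cv2.imwrite(f'pics/{n}.png',img[...,::-1])
E
python3 - <<'E'
from h import *
print(ctrl.state())
for n in('scene','side'):
    d=snap(n); save(n+'0',d['image'])
E
```

```text
pics
{'time_s': 0.0, 'joints': array([-1.39368206e+00,  9.18396332e-02,  1.23187512e+00,  7.42254038e-06,
        1.81978942e+00, -5.66604901e-02]), 'qd': array([ 0.00029025, -0.00015319,  0.00037375,  0.00066756,  0.00064872,
        0.00085511]), 'joint_efforts': array([-1.10772220e-03, -4.46468139e+01, -4.06442893e+01,  6.98742899e-02,
        2.96040787e-02, -1.49441257e-04]), 'position': array([ 0.13896268, -0.58338399,  0.22152447]), 'ee_rot': array([ 9.93175885e-01,  1.16622247e-01, -5.39365093e-05, -9.54243978e-04]), 'ft_force': array([-0.28947209,  0.01309968, -0.97862783]), 'wrist_torque': array([ 0.02522344, -0.04271733,  0.04113622]), 'opening': 0.08767100061758348}
```

View pics/scene0.png

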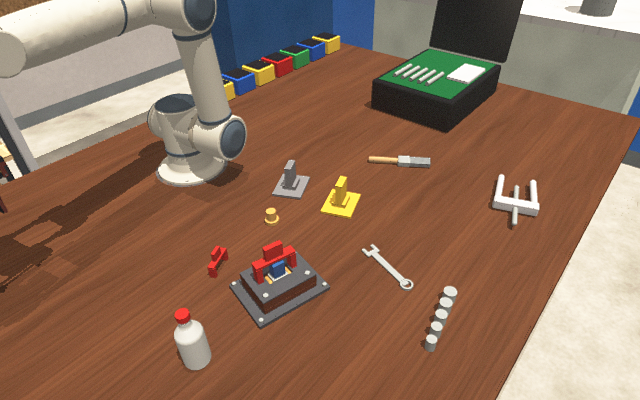

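View pics/side0.png

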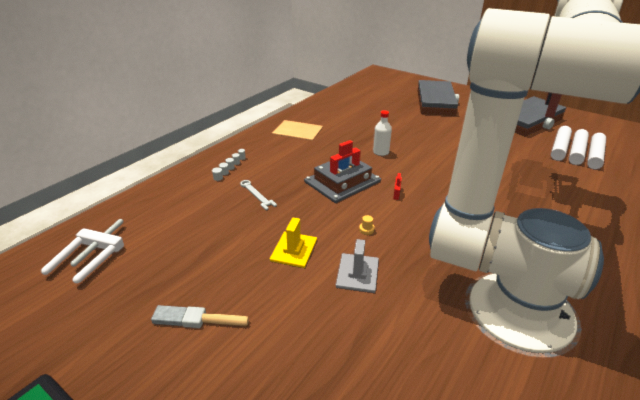

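The scene picture shows two red bridges: a large one on the jig at (272,262) and a small one on the bench at (218,261). It also shows two rest shapes: yellow at (340,197) and grey at (290,180). The bridge on the jig and the yellow rest fit the description. I'll measure them and confirm in one crop.

```bash
cat > m.py <<'E'
from h import *
def rect(P):
    (c,s,a)=cv2.minAreaRect((P[:,:2]*1000).astype(np.float32)); return np.round(c,1),np.round(s,1),round(a,1)
if __name__=='__main__':
    R={};
    for n in('scene','side'):
        d=load(n); W=cloud(d); I=d['image'].astype(int); r,g,b=I[...,0],I[...,1],I[...,2]
        hsv=cv2.cvtColor(d['image'],cv2.COLOR_RGB2HSV)
        yel=(hsv[...,0]>22)&(hsv[...,0]<34)&(hsv[...,1]>190)
        red=((hsv[...,0]<6)|(hsv[...,0]>175))&(hsv[...,1]>200)&(hsv[...,2]>100)
        cen={'scene':(340,197,272,262),'side':(293,243,345,160)}[n]
        v,u=np.indices(yel.shape)
        def near(x,y,w): return (abs(u-x)<w)&(abs(v-y)<w)
        y=W[yel&near(cen[0],cen[1],35)]; y=y[~np.isnan(y[:,0])]
        k=W[red&near(cen[2],cen[3],28)]; k=k[~np.isnan(k[:,0])]
        print(n,'plate',rect(y[(y[:,2]<.02)]),'ridge',rect(y[(y[:,2]>.03)]),'ridgetop',rect(y[y[:,2]>.082]),len(y),y[:,2].max())
        print(' keeper',len(k),k[:,2].min(),k[:,2].max(),rect(k),'rib',rect(k[k[:,2]>.107]), 'ribtop',(k[:,2]>.135).sum(),rect(k[k[:,2]>.135]))
        m=near(cen[2],cen[3]+15,70)&(W[...,2]>.007)&(W[...,2]<.016)&(hsv[...,2]<110)&(hsv[...,1]<120)
        print(' bed',m.sum(),rect(W[m])); m=near(cen[2],cen[3]+15,60)&(abs(W[...,2]-.052)<.003)
        print(' jig',m.sum(),rect(W[m]))
E
python3 m.py; python3 - <<'E'
from h import *
I=load('scene')['image'][150:330,190:390]; J=load('side')['image'][130:290,270:420]
a=cv2.resize(I,(444,400),interpolation=3); b=cv2.resize(J,(375,400),interpolation=3)
save('crop',np.hstack([a[:,:430],b[:,:370]]))
E
```

```text
Traceback (most recent call last):
  File "m.py", line 16, in <module>
    print(n,'plate',rect(y[(y[:,2]<.02)]),'ridge',rect(y[(y[:,2]>.03)]),'ridgetop',rect(y[y[:,2]>.082]),len(y),y[:,2].max())
                                                                                                               ~~~~~~~~~~^^
ValueError: zero-size array to reduction operation maximum which has no identity
```

View pics/crop.png

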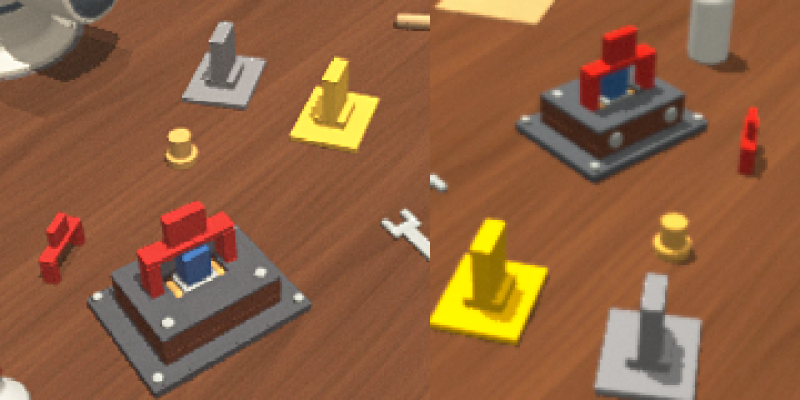

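The crop confirms it. The large red keeper straddles the block on the jig, and the small one lies on the bench and is a decoy. The yellow rest (crop 335,105) is the one meant, and the grey one is a decoy. Next I'll fix the measurement.

```bash
python3 - <<'E'
from h import *
for n,pts in(('scene',[(340,197),(342,207),(274,248),(272,256),(310,283),(279,288)]),('side',[(293,230),(285,255),(345,148),(340,190)])):
    d=load(n);W=cloud(d);z=d['range_z']; print(n,(z>0).mean(),d['camera_matrix'].round(1).tolist(),d['t'])
    for u,v in pts: print((u,v),d['image'][v,u],z[v,u],W[v,u].round(4),cv2.cvtColor(d['image'],cv2.COLOR_RGB2HSV)[v,u])
E
```

```text
scene 0.995265625 [[439.2, 0.0, 325.7], [0.0, 439.2, 206.3], [0.0, 0.0, 1.0]] [-0.44598761 -0.13632152  1.45884259]
(340, 197) [167 129  45] 1.2338285 [0.5319 0.1179 0.0476] [ 21 186 167]
(342, 207) [196 146  50] 1.2575915 [0.536  0.1221 0.0107] [ 20 190 196]
(274, 248) [139  36  30] 0.95811355 [ 0.596  -0.201   0.1333] [  2 200 139]
(272, 256) [141  40  33] 0.9696456 [ 0.593  -0.2071  0.1116] [  2 195 141]
(310, 283) [85 46 35] 1.0133883 [ 0.6611 -0.1627  0.0304] [  7 150  85]
(279, 288) [117 111 112] 0.9760107 [ 0.6291 -0.2298  0.0516] [175  13 117]
side 0.99476953125 [[440.8, 0.0, 313.3], [0.0, 440.8, 194.7], [0.0, 0.0, 1.0]] [0.44796874 0.24911188 0.9527013 ]
(293, 230) [254 245   0] 1.0443842 [0.4991 0.1601 0.0847] [ 29 255 254]
(285, 255) [255 248   0] 1.0852276 [0.5146 0.1754 0.0082] [ 29 255 255]
(345, 148) [116  20  21] 1.2964011 [ 0.5842 -0.1914  0.124 ] [  0 211 116]
(340, 190) [64 35 26] 1.2994548 [ 0.5557 -0.1286  0.0205] [  7 151  64]
```

```bash
cat > m2.py <<'E'
from h import *
def rect(P):
    if len(P)<5: return None
    (c,s,a)=cv2.minAreaRect((P[:,:2]*1000).astype(np.float32)); return len(P),np.round(c,1),np.round(s,1),round(a,1)
A=[]
for n in('scene','side'):
    d=load(n); W=cloud(d).reshape(-1,3); h=cv2.cvtColor(d['image'],cv2.COLOR_RGB2HSV).reshape(-1,3)
    yel=(h[:,0]>17)&(h[:,0]<34)&(h[:,1]>150)&(np.hypot(W[:,0]-.51,W[:,1]-.14)<.09)
    J=np.hypot(W[:,0]-.59,W[:,1]+.2)<.14
    red=((h[:,0]<5)|(h[:,0]>176))&(h[:,1]>170)&J&(W[:,2]>.06)
    grey=J&(h[:,1]<90)
    S={'yel':W[yel],'red':W[red],'bed':W[grey&(abs(W[:,2]-.012)<.004)],'jig':W[J&(abs(W[:,2]-.052)<.003)]}
    A.append(S)
for nm,S in zip(('scene','side','both'),A+[{k:np.vstack([A[0][k],A[1][k]]) for k in A[0]}]):
    y,k=S['yel'],S['red']
    print(nm,'\n plate',rect(y[(y[:,2]>.004)&(y[:,2]<.016)]),'\n ridge',rect(y[y[:,2]>.02]),'\n rtop',rect(y[y[:,2]>.081]),np.percentile(y[:,2],99).round(4))
    print(' keep',rect(k),np.percentile(k[:,2],99).round(4),'\n rib',rect(k[k[:,2]>.108]),'\n ribtop',rect(k[k[:,2]>.1355]))
    print(' bed',rect(S['bed']),'\n jig',rect(S['jig']))
E
python3 m2.py
```

```text
scene 
 plate (542, array([516.9, 139. ]), array([ 90.2, 113.9]), 20.7) 
 ridge (315, array([516.9, 139.6]), array([39.5, 56.1]), 17.3) 
 rtop (82, array([517.9, 138.2]), array([20.2, 53.9]), 19.9) 0.0852
 keep (767, array([ 589. , -200.5]), array([101.1,  28.3]), 72.2) 0.1394 
 rib (271, array([ 589.1, -200.8]), array([44.1, 17.1]), 71.8) 
 ribtop (90, array([ 588.8, -200.7]), array([44.1, 15.7]), 71.0)
 bed (1282, array([ 597.1, -201.5]), array([190.2, 149.8]), 75.0) 
 jig (1303, array([ 596. , -200.5]), array([141.5, 111.1]), 75.2)
side 
 plate (781, array([515.2, 143. ]), array([ 93.4, 112.2]), 20.2) 
 ridge (462, array([513.7, 142.8]), array([40.6, 54.1]), 20.0) 
 rtop (122, array([514.2, 142.2]), array([20.1, 52.4]), 21.4) 0.0863
 keep (439, array([ 585.8, -196.4]), array([100.6,  29.8]), 70.1) 0.1396 
 rib (155, array([ 585.9, -197.2]), array([47. , 18.7]), 76.2) 
 ribtop (42, array([ 586.1, -197.1]), array([43.8, 17.8]), 79.0)
 bed (548, array([ 591.2, -198. ]), array([192.9, 151. ]), 74.8) 
 jig (552, array([ 592.7, -198.5]), array([145.3, 114.7]), 74.5)
both 
 plate (1323, array([516.1, 140.6]), array([ 93.4, 117.4]), 20.2) 
 ridge (777, array([515.3, 140.4]), array([42. , 59.7]), 20.0) 
 rtop (204, array([516.1, 139.7]), array([22.4, 57.9]), 19.8) 0.086
 keep (1206, array([ 587.7, -198.6]), array([103.9,  31.9]), 72.2) 0.1395 
 rib (426, array([ 588. , -198.6]), array([48.5, 22.6]), 77.8) 
 ribtop (132, array([ 586.2, -198.5]), array([46.5, 22. ]), 71.0)
 bed (1830, array([ 594.1, -199.3]), array([194.2, 156. ]), 75.6) 
 jig (1855, array([ 593.7, -198.3]), array([145. , 116.8]), 75.2)
```

```bash
cat >> h.py <<'E'
from scipy.spatial.transform import Rotation as Ro
def down(th): # tool x at th deg, z down
    return Ro.from_euler('z',th,degrees=True)*Ro.from_euler('x',180,degrees=True)
def go(pos,th,n=None,R1=None,s=None):
    """rows from measured pose to pos (mm), tool yaw th"""
    s=s or ctrl.state(); p=s['position']*1000; R=Ro.from_quat(s['ee_rot']); R1=R1 or down(th)
    rv=(R.inv()*R1).as_rotvec(degrees=True); d=np.array(pos)-p
    n=n or int(np.ceil(max(np.linalg.norm(d)/38,np.linalg.norm(rv)/6.8,1)))
    C=R
    for i in range(n):
        f=np.array(pos)-d*(1-(i+1)/n); sh=C.inv().apply(f-p)
        sh=np.round(sh); r=np.round(rv/n,1); p=p+C.apply(sh); C=C*Ro.from_rotvec(r,degrees=True)
        print([float(x)+0. for x in (*sh,*r)])
    print('ends',p.round(1))
def st():
    s=ctrl.state(); R=Ro.from_quat(s['ee_rot']); x=R.as_matrix()
    print('t',round(s['time_s'],2),'p',(s['position']*1000).round(1),'th',np.degrees(np.arctan2(x[1,0],x[0,0])).round(2),'z',x[:,2].round(4),'F',s['ft_force'].round(1),'T',s['wrist_torque'].round(2),'open',(s['opening']*1000).round(1))
E
python3 -c "
from h import *
go([587.5,-198.6,200],72)
d=load('scene');W=cloud(d)
for u,v in((190,340),(272,215),(218,258)):print((u,v),W[v,u].round(3))"
```

```text
[33.0, -17.0, 1.0, 0.0, 0.0, -3.7]
[34.0, -15.0, 2.0, 0.0, 0.0, -3.7]
[34.0, -12.0, 1.0, 0.0, 0.0, -3.7]
[36.0, -10.0, 2.0, 0.0, 0.0, -3.7]
[36.0, -8.0, 1.0, 0.0, 0.0, -3.7]
[37.0, -6.0, 1.0, 0.0, 0.0, -3.7]
[36.0, -3.0, 2.0, 0.0, 0.0, -3.7]
[37.0, -1.0, 1.0, 0.0, 0.0, -3.7]
[37.0, 1.0, 1.0, 0.0, 0.0, -3.7]
[37.0, 4.0, 2.0, 0.0, 0.0, -3.7]
[36.0, 7.0, 1.0, 0.0, 0.0, -3.7]
[36.0, 8.0, 2.0, 0.0, 0.0, -3.7]
[36.0, 11.0, 1.0, 0.0, 0.0, -3.7]
[34.0, 13.0, 1.0, 0.0, 0.0, -3.7]
[34.0, 16.0, 2.0, 0.0, 0.0, -3.7]
[32.0, 17.0, 1.0, 0.0, 0.0, -3.7]
ends [ 587.3 -198.7  200.1]
(190, 340) [ 0.614 -0.449  0.095]
(272, 215) [ 0.421 -0.043  0.031]
(218, 258) [ 0.434 -0.244  0.035]
```

Request:
{"api": "play_rows", "payload": {
  "series": [
    [33, -17, 1, 0, 0, -3.7],
    [34, -15, 2, 0, 0, -3.7],
    [34, -12, 1, 0, 0, -3.7],
    [36, -10, 2, 0, 0, -3.7],
    [36, -8, 1, 0, 0, -3.7]
  ],
  "grip": 1
}}

```text
time_s: 0.52
position: [0.2802, -0.4624, 0.2148]
ee_rot: [0.961, 0.276, -0.0, -0.001]
ft_force: [0.6, -0.3, 0.5]
opening: 0.088
```

Request:
{"api": "play_rows", "payload": {
  "series": [
    [37, -6, 1, 0, 0, -3.7],
    [36, -3, 2, 0, 0, -3.7],
    [37, -1, 1, 0, 0, -3.7],
    [37, 1, 1, 0, 0, -3.7],
    [37, 4, 2, 0, 0, -3.7]
  ]
}}

```text
time_s: 0.93
position: [0.4201, -0.3413, 0.2084]
ee_rot: [0.904, 0.427, -0.0, -0.0]
ft_force: [-0.0, -0.2, -0.2]
opening: 0.088
```

Request:
{"api": "play_rows", "payload": {
  "series": [
    [36, 7, 1, 0, 0, -3.7],
    [36, 8, 2, 0, 0, -3.7],
    [36, 11, 1, 0, 0, -3.7],
    [34, 13, 1, 0, 0, -3.7],
    [34, 16, 2, 0, 0, -3.7]
  ]
}}

```text
time_s: 1.35
position: [0.561, -0.2212, 0.2013]
ee_rot: [0.824, 0.567, -0.0, -0.0]
ft_force: [0.0, 0.2, -1.3]
opening: 0.0877
```

Request:
{"api": "play_rows", "payload": {
  "series": [
    [32, 17, 1, 0, 0, -3.7],
    [0, 0, 0, 0, 0, 0],
    [0, 0, 0, 0, 0, 0]
  ]
}}

```text
time_s: 1.6
position: [0.588, -0.1974, 0.1991]
ee_rot: [0.805, 0.593, -0.001, -0.001]
ft_force: [-0.8, 0.9, -0.4]
opening: 0.0879
```

```bash
python3 - <<'E'
from h import *
d=snap('wrist'); st(); save('wrist1',d['image']); print(d['camera_matrix'].tolist(),d['hand_eye'].round(4).tolist())
go([587.5,-198.6,106],72)
E
```

```text
Traceback (most recent call last):
  File "h.py", line 28, in st
    print('t',round(s['time_s'],2),'p',(s['position']*1000).round(1),'th',np.degrees(np.arctan2(x[1,0],x[0,0])).round(2),'z',x[:,2].round(4),'F',s['ft_force'].round(1),'T',s['wrist_torque'].round(2),'open',(s['opening']*1000).round(1))
                                                                                                                                                                                                              ^^^^^^^^^^^^^^^^^^^^^^^^^
AttributeError: 'float' object has no attribute 'round'
```

```bash
sed -i "s/(s\['opening'\]\*1000).round(1)/round(s['opening']*1000,1)/" h.py; cat >> h.py <<'E'
def wcloud(d):
    K=d['camera_matrix']; z=d['range_z']; v,u=np.indices(z.shape); x=(u-K[0,2])/K[0,0]; y=(v-K[1,2])/K[1,1]
    a=np.hypot(x,y); k=np.where(a>1e-6,np.tan(np.minimum(a,1.45))/np.maximum(a,1e-6),1)
    P=np.stack([x*k*z,y*k*z,z],-1); H=d['hand_eye']; P=P@H[:3,:3].T+H[:3,3]
    W=Ro.from_quat(d['state']['ee_rot']).apply(P.reshape(-1,3)).reshape(P.shape)+d['state']['position']
    W[(z==0)|(a>1.3)]=np.nan; return W
def rect(P):
    if len(P)<5: return None
    (c,s,a)=cv2.minAreaRect((P[:,:2]*1000).astype(np.float32)); return len(P),np.round(c,1),np.round(s,1),round(a,1)
E
python3 - <<'E'
from h import *
d=load('wrist'); st(); save('wrist1',d['image']); print(d['camera_matrix'].round(1).tolist(),d['hand_eye'].round(4).tolist())
W=wcloud(d).reshape(-1,3); h=cv2.cvtColor(d['image'],cv2.COLOR_RGB2HSV).reshape(-1,3)
J=np.hypot(W[:,0]-.59,W[:,1]+.2)<.14
k=W[((h[:,0]<5)|(h[:,0]>176))&(h[:,1]>150)&J&(W[:,2]>.06)]
print('keep',rect(k),'rib',rect(k[k[:,2]>.13]),np.percentile(k[:,2],99),'bed',rect(W[J&(abs(W[:,2]-.012)<.004)&(h[:,1]<90)]),'jig',rect(W[J&(abs(W[:,2]-.052)<.004)]))
go([587.5,-198.6,106],72)
E
```

```text
t 1.65 p [ 587.2 -198.7  199.7] th 72.62 z [-1.8e-03  1.0e-04 -1.0e+00] F [-0.  -0.6 -0.5] T [-0.01 -0.04  0.03] open 87.5
[[309.7, 0.0, 316.1], [0.0, 309.7, 203.2], [0.0, 0.0, 1.0]] [[0.001, -0.9698, -0.2441, 0.0655], [1.0, 0.0009, 0.0004, 0.0006], [-0.0001, -0.2441, 0.9698, -0.1628], [0.0, 0.0, 0.0, 1.0]]
keep (7868, array([ 594. , -170.2]), array([127.5, 128.7]), 30.2) rib (5822, array([ 590.4, -192.9]), array([ 56.5, 174.1]), 72.7) 0.3131841462103921 bed (5593, array([ 594.4, -200.4]), array([189.6, 150.3]), 75.3) jig (10528, array([ 594.6, -200.4]), array([141., 111.]), 75.1)
[0.0, 0.0, 31.0, 0.0, 0.0, 0.2]
[0.0, 0.0, 31.0, 0.0, 0.0, 0.2]
[0.0, 0.0, 32.0, 0.0, 0.0, 0.2]
ends [ 587.1 -198.6  105.7]
```

View pics/wrist1.png

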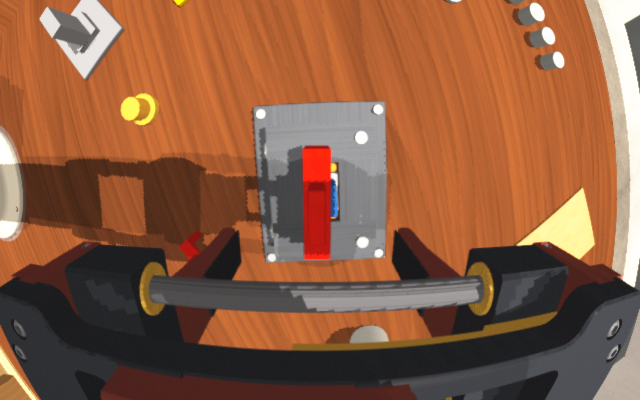

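The wrist view shows the keeper's rib at (317,203), centred between the fingers and parallel to them, with the blue block visible beneath. The jig is at (594.5,-200.3) with its y axis at 75.2°, which matches the fixed cameras. Descending.

Request:
{"api": "play_rows", "payload": {
  "series": [
    [0, 0, 31, 0, 0, 0],
    [0, 0, 31, 0, 0, 0],
    [0, 0, 31, 0, 0, 0],
    [0, 0, 0, 0, 0, 0],
    [0, 0, 0, 0, 0, 0]
  ]
}}

```text
time_s: 2.07
position: [0.5853, -0.1998, 0.1061]
ee_rot: [0.807, 0.591, -0.001, -0.002]
ft_force: [-0.2, 1.1, 0.8]
opening: 0.0878
```

Request:
{"api": "play_rows", "payload": {
  "series": [
    [0, 0, 0, 0, 0, 0],
    [0, 0, 0, 0, 0, 0],
    [0, 0, 0, 0, 0, 0],
    [0, 0, 0, 0, 0, 0],
    [0, 0, 0, 0, 0, 0]
  ],
  "grip": -1
}}

```text
time_s: 2.48
position: [0.5879, -0.1992, 0.109]
ee_rot: [0.806, 0.592, 0.001, 0.001]
ft_force: [0.3, 0.2, -0.4]
opening: 0.0575
```

Request:
{"api": "play_rows", "payload": {
  "series": [
    [0, 0, 0, 0, 0, 0],
    [0, 0, 0, 0, 0, 0],
    [0, 0, 0, 0, 0, 0],
    [0, 0, 0, 0, 0, 0]
  ]
}}

```text
time_s: 2.82
position: [0.5874, -0.1989, 0.1075]
ee_rot: [0.806, 0.592, -0.0, -0.0]
ft_force: [-1.1, 0.3, 0.3]
opening: 0.0311
```

Request:
{"api": "play_rows", "payload": {
  "series": [
    [0, 0, 0, 0, 0, 0],
    [0, 0, 0, 0, 0, 0],
    [0, 0, 0, 0, 0, 0],
    [0, 0, 0, 0, 0, 0],
    [0, 0, 0, 0, 0, 0]
  ]
}}

```text
time_s: 3.23
position: [0.5874, -0.1989, 0.1076]
ee_rot: [0.806, 0.592, -0.0, -0.0]
ft_force: [0.2, 1.0, -0.1]
opening: 0.0139
```

Request:
{"api": "play_rows", "payload": {
  "series": [
    [0, 0, -4, 0, 0, 0],
    [0, 0, -6, 0, 0, 0],
    [0, 0, -10, 0, 0, 0],
    [0, 0, -15, 0, 0, 0],
    [0, 0, -20, 0, 0, 0]
  ]
}}

```text
time_s: 3.65
position: [0.5868, -0.1987, 0.1625]
ee_rot: [0.806, 0.592, -0.001, -0.001]
ft_force: [-1.3, -1.2, -1.6]
opening: 0.0137
```

Request:
{"api": "play_rows", "payload": {
  "series": [
    [0, 0, -20, 0, 0, 0],
    [0, 0, -5, 0, 0, 0],
    [0, 0, 0, 0, 0, 0]
  ]
}}

```text
time_s: 3.9
position: [0.5884, -0.1994, 0.1909]
ee_rot: [0.806, 0.592, 0.001, 0.002]
ft_force: [0.1, 0.1, -1.7]
opening: 0.0136
```

```bash
python3 - <<'E'
from h import *
st(); d=snap('scene'); d2=snap('side')
save('c2',np.hstack([cv2.resize(d['image'][150:350,170:370],(400,400)),cv2.resize(d2['image'][100:300,260:460],(400,400))]))
go([516,140.8,186],110.4)
E
```

```text
t 3.9 p [ 588.4 -199.4  190.9] th 72.59 z [ 0.0049 -0.002  -1.    ] F [ 0.1  0.1 -1.7] T [-0.03 -0.09 -0.  ] open 13.6
[30.0, -17.0, 0.0, 0.0, 0.0, -3.8]
[32.0, -15.0, 0.0, 0.0, 0.0, -3.8]
[32.0, -13.0, 0.0, 0.0, 0.0, -3.8]
[33.0, -10.0, 0.0, 0.0, 0.0, -3.8]
[34.0, -9.0, 1.0, 0.0, 0.0, -3.8]
[34.0, -6.0, 0.0, 0.0, 0.0, -3.8]
[34.0, -4.0, 0.0, 0.0, 0.0, -3.8]
[35.0, -2.0, 0.0, 0.0, 0.0, -3.8]
[35.0, 1.0, 0.0, 0.0, 0.0, -3.8]
[34.0, 3.0, 0.0, 0.0, 0.0, -3.8]
ends [516.  140.6 186.2]
```

View pics/c2.png

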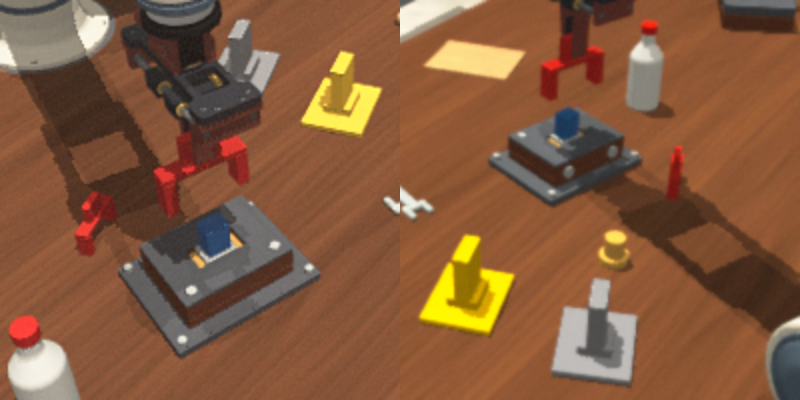

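The keeper is held level at left (200,165), and the blue grip is exposed at (213,232). Carrying it to the rest.

Request:
{"api": "play_rows", "payload": {
  "series": [
    [30, -17, 0, 0, 0, -3.8],
    [32, -15, 0, 0, 0, -3.8],
    [32, -13, 0, 0, 0, -3.8],
    [33, -10, 0, 0, 0, -3.8],
    [34, -9, 0, 0, 0, -3.8]
  ]
}}

```text
time_s: 4.42
position: [0.5503, -0.0273, 0.1854]
ee_rot: [0.696, 0.718, -0.001, -0.001]
ft_force: [-0.7, 0.6, -2.1]
opening: 0.0137
```

Request:
{"api": "play_rows", "payload": {
  "series": [
    [34, -6, 0, 0, 0, -3.8],
    [34, -4, 0, 0, 0, -3.8],
    [35, -2, 0, 0, 0, -3.8],
    [35, 1, 0, 0, 0, -3.8],
    [34, 3, 0, 0, 0, -3.8]
  ]
}}

```text
time_s: 4.83
position: [0.5147, 0.1421, 0.1857]
ee_rot: [0.568, 0.823, -0.001, -0.001]
ft_force: [0.6, 0.5, -2.1]
opening: 0.0139
```

Request:
{"api": "play_rows", "payload": {
  "series": [
    [0, 0, 5, 0, 0, 0],
    [0, 0, 0, 0, 0, 0],
    [0, 0, 0, 0, 0, 0],
    [0, 0, 0, 0, 0, 0]
  ]
}}

```text
time_s: 5.17
position: [0.5159, 0.1395, 0.1817]
ee_rot: [0.57, 0.822, -0.001, -0.0]
ft_force: [0.1, 0.5, -1.5]
opening: 0.0141
```

```bash
cat > rest.py <<'E'
from h import *
st()
A=[]
for n in('scene','side'):
    d=snap(n); W=cloud(d).reshape(-1,3); h=cv2.cvtColor(d['image'],cv2.COLOR_RGB2HSV).reshape(-1,3)
    J=np.hypot(W[:,0]-.516,W[:,1]-.14)<.09
    y=W[(h[:,0]>17)&(h[:,0]<34)&(h[:,1]>150)&J]; k=W[((h[:,0]<5)|(h[:,0]>176))&(h[:,1]>170)&J&(W[:,2]>.03)]
    top=np.percentile(k[:,2],99.5)
    print(n,'plate',rect(y[(y[:,2]>.004)&(y[:,2]<.016)]),'ridge',rect(y[y[:,2]>.02]),'\n keep',rect(k),'z',np.percentile(k[:,2],1).round(4),top.round(4))
    A.append(d['image'])
import sys
save(sys.argv[1],np.hstack([cv2.resize(A[0][100:260,260:420],(400,400)),cv2.resize(A[1][130:290,215:375],(400,400))]))
d=snap('wrist'); W=wcloud(d).reshape(-1,3); h=cv2.cvtColor(d['image'],cv2.COLOR_RGB2HSV).reshape(-1,3)
J=np.hypot(W[:,0]-.516,W[:,1]-.14)<.09
y=W[(h[:,0]>17)&(h[:,0]<34)&(h[:,1]>150)&J&(W[:,2]>.004)&(W[:,2]<.016)]; print('wrist plate',rect(y))
E
python3 rest.py c3
```

```text
t 5.17 p [515.9 139.5 181.7] th 110.5 z [-1.5e-03 -8.0e-04 -1.0e+00] F [ 0.1  0.5 -1.5] T [-0.01 -0.09 -0.  ] open 14.1
scene plate (548, array([517.4, 138.2]), array([ 90.4, 112.3]), 21.1) ridge (321, array([529.5, 123.5]), array([63.4, 89.9]), 5.5) 
 keep (380, array([519.6, 136. ]), array([ 24.1, 102.3]), 19.3) z 0.128 0.2209
side plate (793, array([513.9, 142.4]), array([ 90.7, 113.4]), 20.4) ridge (533, array([511.5, 148.7]), array([64. , 79.8]), 47.0) 
 keep (530, array([511.6, 140.1]), array([ 26.7, 102.1]), 15.4) z 0.1289 0.2154
wrist plate (4273, array([515.4, 140.2]), array([ 90.8, 109.3]), 20.5)
```

View pics/c3.png

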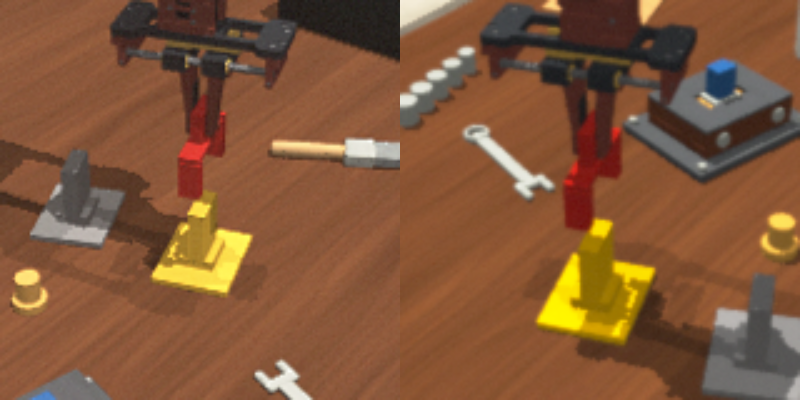

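The keeper (left 203,140; right 592,175) hangs lengthways over the yellow ridge, with the foot plate square beneath it. Lowering.

Request:
{"api": "play_rows", "payload": {
  "series": [
    [1, 0, 25, 0, 0, 0],
    [0, 0, 25, 0, 0, 0],
    [0, 0, 20, 0, 0, 0],
    [0, 0, 8, 0, 0, 0],
    [0, 0, 2, 0, 0, 0]
  ]
}}

```text
time_s: 5.73
position: [0.5148, 0.1406, 0.1005]
ee_rot: [0.57, 0.822, -0.001, -0.001]
ft_force: [-0.5, -0.2, -2.0]
opening: 0.0139
```

Request:
{"api": "play_rows", "payload": {
  "series": [
    [0, 0, 1, 0, 0, 0],
    [0, 0, 1, 0, 0, 0],
    [0, 0, 1, 0, 0, 0],
    [0, 0, 0, 0, 0, 0],
    [0, 0, 0, 0, 0, 0]
  ]
}}

```text
time_s: 6.15
position: [0.5161, 0.1416, 0.1006]
ee_rot: [0.569, 0.822, 0.001, 0.0]
ft_force: [-0.2, -0.1, -1.5]
opening: 0.0139
```

Request:
{"api": "play_rows", "payload": {
  "series": [
    [0, 0, 1, 0, 0, 0],
    [0, 0, 0, 0, 0, 0],
    [0, 0, 0, 0, 0, 0]
  ]
}}

```text
time_s: 6.4
position: [0.5157, 0.1415, 0.0987]
ee_rot: [0.569, 0.822, 0.0, 0.0]
ft_force: [-0.0, -0.7, -1.6]
opening: 0.0139
```

Request:
{"api": "play_rows", "payload": {
  "series": [
    [0, 0, 1, 0, 0, 0],
    [0, 0, 0, 0, 0, 0],
    [0, 0, 0, 0, 0, 0]
  ]
}}

```text
time_s: 6.65
position: [0.5156, 0.1415, 0.0976]
ee_rot: [0.569, 0.822, -0.0, -0.0]
ft_force: [-0.1, -0.5, -2.5]
opening: 0.0138
```

```bash
python3 rest.py c4
```

```text
t 6.65 p [515.6 141.5  97.6] th 110.6 z [-1.e-04 -0.e+00 -1.e+00] F [-0.1 -0.5 -2.5] T [-0.03 -0.16  0.03] open 13.8
scene plate (522, array([517.4, 138.5]), array([ 90.2, 113.4]), 20.1) ridge (108, array([526.7, 139.7]), array([61.4, 36.9]), 72.3) 
 keep (298, array([517.4, 140. ]), array([ 24.4, 107.6]), 20.7) z 0.0446 0.1297
side plate (722, array([513.7, 141.7]), array([ 90.2, 114.6]), 21.4) ridge (250, array([516.2, 146.1]), array([66.2, 74.9]), 46.1) 
 keep (411, array([511.2, 142.9]), array([ 28.2, 101.3]), 14.8) z 0.0472 0.1311
wrist plate (6572, array([512.9, 147.2]), array([90.4, 95.8]), 20.7)
```

Request:
{"api": "play_rows", "payload": {
  "series": [
    [0, 0, 1, 0, 0, 0],
    [0, 0, 0, 0, 0, 0],
    [0, 0, 0, 0, 0, 0]
  ]
}}

```text
time_s: 7.05
position: [0.5157, 0.1415, 0.0975]
ee_rot: [0.569, 0.822, 0.0, 0.0]
ft_force: [-2.6, -1.1, 4.5]
opening: 0.0139
```

Request:
{"api": "play_rows", "payload": {
  "series": [
    [0, 0, 1, 0, 0, 0],
    [0, 0, 0, 0, 0, 0],
    [0, 0, 0, 0, 0, 0]
  ]
}}

```text
time_s: 7.3
position: [0.5157, 0.1415, 0.0975]
ee_rot: [0.569, 0.822, 0.0, 0.0]
ft_force: [-6.1, -0.2, 9.3]
opening: 0.014
```

Contact: the keeper is seated with 9 N of push. I'll back off 1 mm and release.

Request:
{"api": "play_rows", "payload": {
  "series": [
    [0, 0, -1, 0, 0, 0],
    [0, 0, 0, 0, 0, 0]
  ]
}}

```text
time_s: 7.47
position: [0.5157, 0.1415, 0.0975]
ee_rot: [0.569, 0.822, 0.0, 0.0]
ft_force: [-2.8, -0.7, 6.5]
opening: 0.0142
```

Request:
{"api": "play_rows", "payload": {
  "series": [
    [0, 0, 0, 0, 0, 0],
    [0, 0, 0, 0, 0, 0],
    [0, 0, 0, 0, 0, 0],
    [0, 0, 0, 0, 0, 0],
    [0, 0, 0, 0, 0, 0]
  ],
  "grip": 0.2
}}

```text
time_s: 7.88
position: [0.5156, 0.1415, 0.0962]
ee_rot: [0.569, 0.822, -0.0, -0.0]
ft_force: [0.1, 0.0, 0.6]
opening: 0.0436
```

Request:
{"api": "play_rows", "payload": {
  "series": [
    [0, 0, -5, 0, 0, 0],
    [0, 0, -15, 0, 0, 0],
    [0, 0, -25, 0, 0, 0],
    [0, 0, -35, 0, 0, 0],
    [0, 0, -15, 0, 0, 0]
  ]
}}

```text
time_s: 8.3
position: [0.5166, 0.1417, 0.1965]
ee_rot: [0.569, 0.822, 0.002, 0.002]
ft_force: [0.2, 0.0, 2.1]
opening: 0.0526
```

```bash
python3 rest.py c5; python3 -c "
from h import *
go([594.5,-200.3,190],-15)"
```

```text
t 8.3 p [516.6 141.7 196.5] th 110.59 z [ 0.0051  0.0011 -1.    ] F [0.2 0.  2.1] T [-0.03 -0.13 -0.05] open 52.6
scene plate (513, array([516.8, 138.9]), array([ 90.3, 113.8]), 20.8) ridge (109, array([540.5, 144.6]), array([42.3, 54.7]), 9.2) 
 keep (362, array([518.6, 137.6]), array([ 24.7, 101.5]), 19.8) z 0.0439 0.13
side plate (725, array([514.4, 141.4]), array([ 90.6, 115.1]), 20.6) ridge (262, array([509. , 151.2]), array([106.3,  62.4]), 40.8) 
 keep (481, array([513.4, 144.1]), array([ 23.7, 102.6]), 20.9) z 0.0475 0.1308
wrist plate (4525, array([515.4, 140.1]), array([ 90.3, 109.9]), 20.5)
[-18.0, -2.0, 0.0, 0.0, 0.0, 6.6]
[-19.0, -1.0, 0.0, 0.0, 0.0, 6.6]
[-18.0, 2.0, 1.0, 0.0, 0.0, 6.6]
[-18.0, 4.0, 0.0, 0.0, 0.0, 6.6]
[-18.0, 6.0, 0.0, 0.0, 0.0, 6.6]
[-16.0, 8.0, 0.0, 0.0, 0.0, 6.6]
[-16.0, 9.0, 0.0, 0.0, 0.0, 6.6]
[-15.0, 12.0, 0.0, 0.0, 0.0, 6.6]
[-13.0, 13.0, 1.0, 0.0, 0.0, 6.6]
[-11.0, 14.0, 0.0, 0.0, 0.0, 6.6]
[-10.0, 16.0, 0.0, 0.0, 0.0, 6.6]
[-8.0, 17.0, 0.0, 0.0, 0.0, 6.6]
[-6.0, 17.0, 0.0, 0.0, 0.0, 6.6]
[-3.0, 18.0, 1.0, 0.0, 0.0, 6.6]
[-2.0, 19.0, 0.0, 0.0, 0.0, 6.6]
[0.0, 18.0, 0.0, 0.0, 0.0, 6.6]
[3.0, 18.0, 0.0, 0.0, 0.0, 6.6]
[5.0, 18.0, 0.0, 0.0, 0.0, 6.6]
[6.0, 18.0, 0.0, 0.0, 0.0, 6.6]
ends [ 594.3 -200.7  190.4]
```

View pics/c5.png

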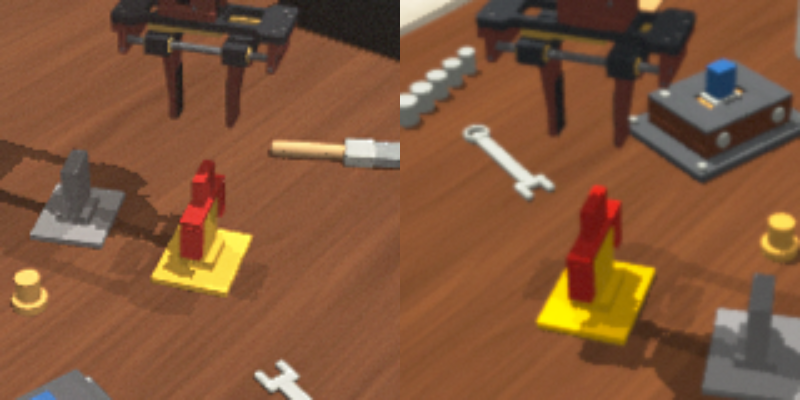

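The keeper sits astride the yellow ridge (left 203,215; right 593,240), level, centred within about 2 mm, and released. Now to the block, using the shorter turn (tool x at 165°, so tool y is the jig's +y).

```bash
python3 -c "
from h import *
go([594.5,-200.3,170],165.2)"
```

```text
[-35.0, -5.0, 2.0, 0.0, 0.0, -5.5]
[-34.0, -8.0, 3.0, 0.0, 0.0, -5.5]
[-33.0, -11.0, 2.0, 0.0, 0.0, -5.5]
[-32.0, -14.0, 2.0, 0.0, 0.0, -5.5]
[-31.0, -18.0, 3.0, 0.0, 0.0, -5.5]
[-28.0, -20.0, 2.0, 0.0, 0.0, -5.5]
[-27.0, -23.0, 2.0, 0.0, 0.0, -5.5]
[-24.0, -25.0, 3.0, 0.0, 0.0, -5.5]
[-22.0, -28.0, 2.0, 0.0, 0.0, -5.5]
[-19.0, -29.0, 2.0, 0.0, 0.0, -5.5]
ends [ 594.9 -200.1  170.4]
```

Request:
{"api": "play_rows", "payload": {
  "series": [
    [-35, -5, 2, 0, 0, -5.5],
    [-34, -8, 3, 0, 0, -5.5],
    [-33, -11, 2, 0, 0, -5.5],
    [-32, -14, 2, 0, 0, -5.5],
    [-31, -18, 3, 0, 0, -5.5]
  ]
}}

```text
time_s: 8.87
position: [0.5542, -0.0312, 0.1772]
ee_rot: [0.355, 0.935, -0.0, -0.001]
ft_force: [-0.1, -0.3, -0.6]
opening: 0.0528
```

Request:
{"api": "play_rows", "payload": {
  "series": [
    [-28, -20, 2, 0, 0, -5.5],
    [-27, -23, 2, 0, 0, -5.5],
    [-24, -25, 3, 0, 0, -5.5],
    [-22, -28, 2, 0, 0, -5.5],
    [-19, -29, 2, 0, 0, -5.5]
  ]
}}

```text
time_s: 9.28
position: [0.5932, -0.2018, 0.1657]
ee_rot: [0.123, 0.992, 0.0, -0.002]
ft_force: [-0.1, -0.0, 0.7]
opening: 0.0528
```

Request:
{"api": "play_rows", "payload": {
  "series": [
    [0, 0, 0, 0, 0, 0],
    [0, 0, 0, 0, 0, 0],
    [0, 0, 0, 0, 0, 0],
    [0, 0, 0, 0, 0, 0]
  ],
  "grip": 0.5
}}

```text
time_s: 9.62
position: [0.5938, -0.1989, 0.168]
ee_rot: [0.125, 0.992, 0.0, -0.001]
ft_force: [0.8, 0.4, -0.2]
opening: 0.0659
```

```bash
cat > blk.py <<'E'
from h import *
def meas(n):
    d=snap(n); W=(wcloud if n=='wrist' else cloud)(d).reshape(-1,3); h=cv2.cvtColor(d['image'],cv2.COLOR_RGB2HSV).reshape(-1,3)
    J=np.hypot(W[:,0]-.5945,W[:,1]+.2)<.14
    b=W[(abs(h[:,0].astype(int)-110)<14)&(h[:,1]>110)&J&(np.hypot(W[:,0]-.5945,W[:,1]+.2)<.05)&(W[:,2]>.045)]
    jm=(h[:,1]<90)&J&(abs(W[:,2]-.052)<.012)
    print(n,'blk',rect(b),'z',np.percentile(b[:,2],[1,99]).round(4) if len(b)>5 else '','bed',rect(W[J&(abs(W[:,2]-.012)<.003)&(h[:,1]<90)]),'jig',rect(W[J&(abs(W[:,2]-.052)<.003)]),'jigz',np.median(W[jm,2]).round(4))
    if n=='wrist':
        t=b[b[:,2]>np.percentile(b[:,2],95)-.004]; print('  top',rect(t))
    return d
if __name__=='__main__':
    st()
    for n in('scene','side','wrist'): d=meas(n)
E
python3 blk.py
```

```text
t 9.62 p [ 593.8 -198.9  168. ] th 165.61 z [-1.e-03  9.e-04 -1.e+00] F [ 0.8  0.4 -0.2] T [ 0.06 -0.16 -0.03] open 65.9
scene blk (253, array([ 583.7, -192. ]), array([33.7, 64.3]), 53.5) z [0.054  0.0931] bed (1138, array([ 596.6, -201.5]), array([190.7, 151.5]), 74.8) jig (1727, array([ 595.7, -200.5]), array([141.6, 112.9]), 75.6) jigz 0.0509
side blk (143, array([ 591.1, -195.9]), array([31.8, 26.4]), 71.7) z [0.0554 0.0936] bed (499, array([ 593.1, -197.4]), array([191.9, 154.3]), 75.1) jig (702, array([ 593.7, -198.4]), array([144.5, 114.4]), 75.4) jigz 0.0519
wrist blk (1292, array([ 594. , -200.1]), array([30. , 24.2]), 75.5) z [0.0586 0.0941] bed (5554, array([ 594.4, -200.2]), array([189.6, 149.5]), 75.3) jig (14168, array([ 594.7, -200.1]), array([140.6, 111.3]), 75.6) jigz 0.0528
  top (1045, array([ 594.1, -200.1]), array([30. , 23.9]), 75.1)
```

Request:
{"api": "play_rows", "payload": {
  "series": [
    [-1, -1, 30, 0, 0, 0.3],
    [0, 0, 30, 0, 0, 0],
    [0, 0, 25, 0, 0, 0],
    [0, 0, 15, 0, 0, 0],
    [0, 0, 5, 0, 0, 0]
  ]
}}

```text
time_s: 10.18
position: [0.5931, -0.1999, 0.06]
ee_rot: [0.128, 0.992, 0.001, -0.003]
ft_force: [-0.2, 0.5, -0.7]
opening: 0.0658
```

Request:
{"api": "play_rows", "payload": {
  "series": [
    [0, 0, 0, 0, 0, 0],
    [0, 0, 0, 0, 0, 0],
    [0, 0, 0, 0, 0, 0],
    [0, 0, 0, 0, 0, 0]
  ]
}}

```text
time_s: 10.52
position: [0.5957, -0.2017, 0.0658]
ee_rot: [0.128, 0.992, -0.0, 0.002]
ft_force: [0.1, -0.5, 1.1]
opening: 0.066
```

```bash
python3 -c "
from h import *
st(); go([594.3,-200.2,62],165.2,1)"
```

```text
t 10.52 p [ 595.7 -201.7   65.8] th 165.3 z [ 0.0031 -0.0012 -1.    ] F [ 0.1 -0.5  1.1] T [-0.03 -0.14  0.02] open 66.0
[2.0, 1.0, 4.0, 0.0, 0.2, 0.1]
ends [ 594.1 -200.3   61.8]
```

Request:
{"api": "play_rows", "payload": {
  "series": [
    [0, 0, 0, 0, 0, 0],
    [0, 0, 0, 0, 0, 0],
    [0, 0, 0, 0, 0, 0]
  ]
}}

```text
time_s: 10.77
position: [0.5949, -0.2016, 0.0642]
ee_rot: [0.128, 0.992, -0.0, 0.0]
ft_force: [0.4, -0.5, 0.1]
opening: 0.0657
```

```bash
python3 -c "
from h import *
st(); go([594.3,-200.2,62],165.2,1)"
```

```text
t 10.77 p [ 594.9 -201.6   64.2] th 165.29 z [ 7.e-04 -3.e-04 -1.e+00] F [ 0.4 -0.5  0.1] T [ 0.04 -0.11  0.04] open 65.7
[1.0, 1.0, 2.0, 0.0, 0.0, 0.1]
ends [ 594.2 -200.4   62.2]
```

Request:
{"api": "play_rows", "payload": {
  "series": [
    [0, 1, 2, 0, 0, 0],
    [0, 0, 0, 0, 0, 0],
    [0, 0, 0, 0, 0, 0],
    [0, 0, 0, 0, 0, 0]
  ]
}}

```text
time_s: 11.1
position: [0.5949, -0.2005, 0.0615]
ee_rot: [0.128, 0.992, 0.0, -0.0]
ft_force: [0.2, 0.6, -0.2]
opening: 0.0659
```

Request:
{"api": "play_rows", "payload": {
  "series": [
    [0, 0, 0, 0, 0, 0],
    [0, 0, 0, 0, 0, 0],
    [0, 0, 0, 0, 0, 0],
    [0, 0, 0, 0, 0, 0],
    [0, 0, 0, 0, 0, 0]
  ],
  "grip": -1
}}

```text
time_s: 11.52
position: [0.595, -0.2005, 0.0617]
ee_rot: [0.128, 0.992, -0.0, 0.0]
ft_force: [-0.7, -0.7, -0.5]
opening: 0.0361
```

Request:
{"api": "play_rows", "payload": {
  "series": [
    [0, 0, 0, 0, 0, 0],
    [0, 0, 0, 0, 0, 0],
    [0, 0, 0, 0, 0, 0],
    [0, 0, 0, 0, 0, 0],
    [0, 0, 0, 0, 0, 0]
  ]
}}

```text
time_s: 11.93
position: [0.5951, -0.2002, 0.0617]
ee_rot: [0.128, 0.992, 0.0, 0.0]
ft_force: [1.1, 1.6, 0.6]
opening: 0.0297
```

```bash
python3 -c "
from h import *
st()"
```

```text
t 11.93 p [ 595.1 -200.2   61.7] th 165.31 z [ 2.e-04  4.e-04 -1.e+00] F [1.1 1.6 0.6] T [ 0.42 -0.22 -0.04] open 29.7
```

The grip has closed on the 30 mm faces (opening 29.7 mm), with the tool y axis along the jig's y. I'll compute the rocking rows about the jaw line, which is 17.7 mm below the TCP.

```bash
cat > rock.py <<'E'
import numpy as np
from scipy.spatial.transform import Rotation as Ro
L0=17.7
def pose(a,h): R=Ro.from_euler('x',a); return R.apply([0,0,-(L0+h)]),R   # tool-nominal frame, pivot at origin
def swing(a0,a1,h0,h1):
    fr=[.1,.35,.65,.9,1]; p,R=pose(a0,h0); pr=a0; out=[]
    for f in fr:
        a=a0+(a1-a0)*f; q,R2=pose(a,h0+(h1-h0)*f)
        sh=np.round(R.inv().apply(q-p),1); d=np.round(np.degrees(a-pr),1)
        p=p+R.apply(sh); R=R*Ro.from_euler('x',d,degrees=True); pr+=np.radians(d)
        out.append([0,float(sh[1]),float(sh[2]),float(d),0,0])
    print(f'{a0:+.2f}->{a1:+.2f} h {h0}->{h1}',out)
W=[(0,0),(.06,1.2),(-.07,2.9),(.11,5),(-.12,7.4),(.12,9.8),(-.12,12.2),(.12,14.6),(-.12,17),(.12,19.4),(-.12,21.4),(0,22.4)]
for (a,h),(b,g) in zip(W,W[1:]): swing(a,b,h,g)
E
python3 rock.py
```

```text
+0.00->+0.06 h 0->1.2 [[0, 0.1, -0.1, 0.3, 0, 0], [0, 0.3, -0.3, 0.9, 0, 0], [0, 0.3, -0.4, 1.0, 0, 0], [0, 0.3, -0.3, 0.9, 0, 0], [0, 0.1, -0.1, 0.3, 0, 0]]
+0.06->-0.07 h 1.2->2.9 [[0, -0.2, -0.2, -0.7, 0, 0], [0, -0.7, -0.4, -1.9, 0, 0], [0, -0.8, -0.5, -2.2, 0, 0], [0, -0.6, -0.4, -1.9, 0, 0], [0, -0.3, -0.2, -0.7, 0, 0]]
-0.07->+0.11 h 2.9->5 [[0, 0.4, -0.2, 1.0, 0, 0], [0, 0.9, -0.5, 2.6, 0, 0], [0, 1.2, -0.6, 3.1, 0, 0], [0, 1.0, -0.5, 2.6, 0, 0], [0, 0.4, -0.2, 1.0, 0, 0]]
+0.11->-0.12 h 5->7.4 [[0, -0.5, -0.2, -1.3, 0, 0], [0, -1.4, -0.6, -3.3, 0, 0], [0, -1.7, -0.7, -4.0, 0, 0], [0, -1.4, -0.5, -3.3, 0, 0], [0, -0.6, -0.2, -1.3, 0, 0]]
-0.12->+0.12 h 7.4->9.8 [[0, 0.6, -0.2, 1.4, 0, 0], [0, 1.6, -0.6, 3.4, 0, 0], [0, 1.9, -0.6, 4.1, 0, 0], [0, 1.6, -0.6, 3.5, 0, 0], [0, 0.7, -0.2, 1.4, 0, 0]]
+0.12->-0.12 h 9.8->12.2 [[0, -0.7, -0.2, -1.4, 0, 0], [0, -1.7, -0.6, -3.4, 0, 0], [0, -2.1, -0.6, -4.1, 0, 0], [0, -1.7, -0.6, -3.5, 0, 0], [0, -0.8, -0.2, -1.4, 0, 0]]
-0.12->+0.12 h 12.2->14.6 [[0, 0.7, -0.2, 1.4, 0, 0], [0, 1.9, -0.6, 3.4, 0, 0], [0, 2.2, -0.6, 4.1, 0, 0], [0, 2.0, -0.6, 3.5, 0, 0], [0, 0.7, -0.2, 1.4, 0, 0]]
+0.12->-0.12 h 14.6->17 [[0, -0.8, -0.2, -1.4, 0, 0], [0, -2.0, -0.6, -3.4, 0, 0], [0, -2.4, -0.6, -4.1, 0, 0], [0, -2.1, -0.5, -3.5, 0, 0], [0, -0.8, -0.3, -1.4, 0, 0]]
-0.12->+0.12 h 17->19.4 [[0, 0.8, -0.2, 1.4, 0, 0], [0, 2.2, -0.6, 3.4, 0, 0], [0, 2.6, -0.6, 4.1, 0, 0], [0, 2.2, -0.5, 3.5, 0, 0], [0, 0.9, -0.3, 1.4, 0, 0]]
+0.12->-0.12 h 19.4->21.4 [[0, -0.9, -0.2, -1.4, 0, 0], [0, -2.3, -0.4, -3.4, 0, 0], [0, -2.7, -0.5, -4.1, 0, 0], [0, -2.4, -0.4, -3.5, 0, 0], [0, -0.9, -0.2, -1.4, 0, 0]]
-0.12->+0.00 h 21.4->22.4 [[0, 0.5, -0.1, 0.7, 0, 0], [0, 1.2, -0.2, 1.7, 0, 0], [0, 1.4, -0.3, 2.1, 0, 0], [0, 1.2, -0.2, 1.7, 0, 0], [0, 0.5, -0.1, 0.7, 0, 0]]
```

Request:
{"api": "play_rows", "payload": {
  "series": [
    [0, 0.1, -0.1, 0.3, 0, 0],
    [0, 0.3, -0.3, 0.9, 0, 0],
    [0, 0.3, -0.4, 1.0, 0, 0],
    [0, 0.3, -0.3, 0.9, 0, 0],
    [0, 0.1, -0.1, 0.3, 0, 0]
  ]
}}

```text
time_s: 12.35
position: [0.5954, -0.199, 0.0627]
ee_rot: [0.127, 0.991, -0.03, -0.004]
ft_force: [1.6, 2.8, -0.6]
opening: 0.0299
```

```bash
cat >> h.py <<'E'
def rk(piv=np.array([594.6,-200.3,44.])):
    s=ctrl.state(); x=Ro.from_quat(s['ee_rot']).as_matrix(); yj=np.array([np.cos(np.radians(75.2)),np.sin(np.radians(75.2)),0])
    d=s['position']*1000-piv; print('tilt(+x tool)',round(float(-x[:,2]@yj),3),'h along axis',round(float(-d@x[:,2]-17.7),1),'F',s['ft_force'].round(1),'T',s['wrist_torque'].round(2))
E
python3 -c "
from h import *
st();rk()"
```

```text
t 12.35 p [ 595.4 -199.    62.7] th 165.35 z [-0.0155 -0.059  -0.9981] F [ 1.6  2.8 -0.6] T [ 0.97 -0.46 -0.04] open 29.9
tilt(+x tool) 0.061 h along axis 1.1 F [ 1.6  2.8 -0.6] T [ 0.97 -0.46 -0.04]
```

Request:
{"api": "play_rows", "payload": {
  "series": [
    [0, -0.2, -0.2, -0.7, 0, 0],
    [0, -0.7, -0.4, -1.9, 0, 0],
    [0, -0.8, -0.5, -2.2, 0, 0],
    [0, -0.6, -0.4, -1.9, 0, 0],
    [0, -0.3, -0.2, -0.7, 0, 0]
  ]
}}

```text
time_s: 12.77
position: [0.5944, -0.2026, 0.0645]
ee_rot: [0.128, 0.991, 0.035, 0.005]
ft_force: [1.7, 4.3, -0.7]
opening: 0.0296
```

Request:
{"api": "play_rows", "payload": {
  "series": [
    [0, 0.4, -0.2, 1.0, 0, 0],
    [0, 0.9, -0.5, 2.6, 0, 0],
    [0, 1.2, -0.6, 3.1, 0, 0],
    [0, 1.0, -0.5, 2.6, 0, 0],
    [0, 0.4, -0.2, 1.0, 0, 0]
  ]
}}

```text
time_s: 13.18
position: [0.5957, -0.1973, 0.0656]
ee_rot: [0.127, 0.99, -0.056, -0.008]
ft_force: [2.4, -0.3, -4.9]
opening: 0.0299
```

```bash
python3 -c "
from h import *
st();rk()
from blk import meas
meas('scene');meas('side')"
```

```text
t 13.18 p [ 595.7 -197.3   65.6] th 165.38 z [-0.0292 -0.1093 -0.9936] F [ 2.4 -0.3 -4.9] T [ 0.52 -0.65 -0.05] open 29.9
tilt(+x tool) 0.113 h along axis 4.1 F [ 2.4 -0.3 -4.9] T [ 0.52 -0.65 -0.05]
scene blk (190, array([ 602.2, -194.3]), array([22.8, 32.6]), 36.8) z [0.0586 0.096 ] bed (1138, array([ 596.8, -201.5]), array([190.1, 151.2]), 74.5) jig (1547, array([ 595.6, -200.6]), array([141.7, 111.8]), 74.7) jigz 0.051
side blk (103, array([ 587.4, -194.4]), array([22.3, 37.3]), 20.6) z [0.0584 0.0994] bed (508, array([ 591.1, -197.2]), array([193.2, 150.5]), 74.7) jig (672, array([ 593.6, -199. ]), array([144. , 115.9]), 74.9) jigz 0.0519
```

The jig is still down (its top reads the same as before), and the block has climbed about 4 mm. Continuing.

Request:
{"api": "play_rows", "payload": {
  "series": [
    [0, -0.5, -0.2, -1.3, 0, 0],
    [0, -1.4, -0.6, -3.3, 0, 0],
    [0, -1.7, -0.7, -4.0, 0, 0],
    [0, -1.4, -0.5, -3.3, 0, 0],
    [0, -0.6, -0.2, -1.3, 0, 0]
  ]
}}

```text
time_s: 13.7
position: [0.5937, -0.2048, 0.0698]
ee_rot: [0.129, 0.99, 0.062, 0.008]
ft_force: [-0.3, 6.2, 0.9]
opening: 0.0294
```

Request:
{"api": "play_rows", "payload": {
  "series": [
    [0, 0.6, -0.2, 1.4, 0, 0],
    [0, 1.6, -0.6, 3.4, 0, 0],
    [0, 1.9, -0.6, 4.1, 0, 0],
    [0, 1.6, -0.6, 3.5, 0, 0],
    [0, 0.7, -0.2, 1.4, 0, 0]
  ]
}}

```text
time_s: 14.12
position: [0.5958, -0.1965, 0.0709]
ee_rot: [0.127, 0.99, -0.061, -0.008]
ft_force: [0.2, 1.5, -4.8]
opening: 0.0301
```

```bash
python3 -c "
from h import *
rk()
from blk import meas
meas('scene');meas('side')"
```

```text
tilt(+x tool) 0.123 h along axis 9.5 F [ 0.2  1.5 -4.8] T [ 0.69 -0.37 -0.05]
scene blk (187, array([ 598.3, -195.7]), array([33.1, 24.9]), 73.3) z [0.0645 0.1013] bed (1140, array([ 596.4, -201.2]), array([190.5, 150.1]), 75.0) jig (1486, array([ 596. , -200.7]), array([140.8, 112.4]), 74.9) jigz 0.051
side blk (102, array([ 592.2, -192. ]), array([28.3, 24. ]), 70.1) z [0.0631 0.1029] bed (491, array([ 592.1, -196.9]), array([193.7, 152.1]), 75.1) jig (658, array([ 593.5, -198.5]), array([146.5, 113.1]), 74.7) jigz 0.0519
```

Request:
{"api": "play_rows", "payload": {
  "series": [
    [0, -0.7, -0.2, -1.4, 0, 0],
    [0, -1.7, -0.6, -3.4, 0, 0],
    [0, -2.1, -0.6, -4.1, 0, 0],
    [0, -1.7, -0.6, -3.5, 0, 0],
    [0, -0.8, -0.2, -1.4, 0, 0]
  ]
}}

```text
time_s: 14.63
position: [0.5936, -0.2056, 0.0747]
ee_rot: [0.129, 0.99, 0.062, 0.009]
ft_force: [-1.4, 6.7, 0.6]
opening: 0.0296
```

Request:
{"api": "play_rows", "payload": {
  "series": [
    [0, 0.7, -0.2, 1.4, 0, 0],
    [0, 1.9, -0.6, 3.4, 0, 0],
    [0, 2.2, -0.6, 4.1, 0, 0],
    [0, 2.0, -0.6, 3.5, 0, 0],
    [0, 0.7, -0.2, 1.4, 0, 0]
  ]
}}

```text
time_s: 15.05
position: [0.596, -0.1962, 0.0756]
ee_rot: [0.127, 0.99, -0.061, -0.008]
ft_force: [-1.6, 0.7, -3.6]
opening: 0.0296
```

```bash
python3 -c "
from h import *
rk()
from blk import meas
meas('scene');meas('side')"
```

```text
tilt(+x tool) 0.122 h along axis 14.2 F [-1.6  0.7 -3.6] T [ 0.68 -0.3  -0.07]
scene blk (195, array([ 598.5, -195.3]), array([33.9, 25.3]), 77.9) z [0.0685 0.1071] bed (1152, array([ 596.5, -201.1]), array([190.3, 151.4]), 74.7) jig (1531, array([ 595.5, -200.8]), array([141.9, 112.2]), 75.5) jigz 0.051
side blk (103, array([ 591.6, -193.1]), array([27.5, 27.2]), 63.5) z [0.0698 0.1084] bed (490, array([ 591.8, -197.3]), array([190.9, 154. ]), 75.3) jig (657, array([ 592.8, -198.5]), array([144.6, 114.4]), 75.1) jigz 0.0519
```

Request:
{"api": "play_rows", "payload": {
  "series": [
    [0, -0.8, -0.2, -1.4, 0, 0],
    [0, -2.0, -0.6, -3.4, 0, 0],
    [0, -2.4, -0.6, -4.1, 0, 0],
    [0, -2.1, -0.5, -3.5, 0, 0],
    [0, -0.8, -0.3, -1.4, 0, 0]
  ]
}}

```text
time_s: 15.57
position: [0.5938, -0.2053, 0.08]
ee_rot: [0.129, 0.99, 0.064, 0.009]
ft_force: [-0.6, 9.6, 1.9]
opening: 0.0297
```

Request:
{"api": "play_rows", "payload": {
  "series": [
    [0, 0.8, -0.2, 1.4, 0, 0],
    [0, 2.2, -0.6, 3.4, 0, 0],
    [0, 2.6, -0.6, 4.1, 0, 0],
    [0, 2.2, -0.5, 3.5, 0, 0],
    [0, 0.9, -0.3, 1.4, 0, 0]
  ]
}}

```text
time_s: 15.98
position: [0.596, -0.1981, 0.0824]
ee_rot: [0.128, 0.99, -0.062, -0.007]
ft_force: [-1.5, -3.2, -0.1]
opening: 0.0294
```

```bash
python3 -c "
from h import *
rk()
from blk import meas
meas('scene');meas('side')"
```

```text
tilt(+x tool) 0.124 h along axis 20.7 F [-1.5 -3.2 -0.1] T [-0.36  0.06  0.02]
scene blk (197, array([ 597.9, -196.6]), array([32.4, 25.6]), 74.8) z [0.0763 0.1139] bed (1162, array([ 596.6, -201.3]), array([190.2, 151.7]), 74.9) jig (1508, array([ 596.7, -201. ]), array([141. , 112.2]), 75.0) jigz 0.051
side blk (107, array([ 587.4, -193.8]), array([22.7, 37.1]), 26.3) z [0.0744 0.1156] bed (504, array([ 592.3, -197. ]), array([192.5, 150.7]), 74.8) jig (662, array([ 593.8, -198.9]), array([144.4, 115.3]), 75.2) jigz 0.052
```

Pull is close to zero at about 20 mm. One more swing, then back to upright.

Request:
{"api": "play_rows", "payload": {
  "series": [
    [0, -0.9, -0.2, -1.4, 0, 0],
    [0, -2.3, -0.4, -3.4, 0, 0],
    [0, -2.7, -0.5, -4.1, 0, 0],
    [0, -2.4, -0.4, -3.5, 0, 0],
    [0, -0.9, -0.2, -1.4, 0, 0]
  ]
}}

```text
time_s: 16.5
position: [0.5946, -0.2059, 0.0863]
ee_rot: [0.129, 0.99, 0.064, 0.011]
ft_force: [-2.9, 8.6, 10.0]
opening: 0.0297
```

Request:
{"api": "play_rows", "payload": {
  "series": [
    [0, 0.5, -0.1, 0.7, 0, 0],
    [0, 1.2, -0.2, 1.7, 0, 0],
    [0, 1.4, -0.3, 2.1, 0, 0],
    [0, 1.2, -0.2, 1.7, 0, 0],
    [0, 0.5, -0.1, 0.7, 0, 0]
  ]
}}

```text
time_s: 16.92
position: [0.5955, -0.201, 0.0845]
ee_rot: [0.128, 0.992, 0.001, 0.001]
ft_force: [1.9, -0.6, -0.9]
opening: 0.03
```

```bash
python3 -c "
from h import *
st();rk()"
```

```text
t 16.92 p [ 595.5 -201.    84.5] th 165.26 z [ 0.0024  0.0015 -1.    ] F [ 1.9 -0.6 -0.9] T [ 0.05 -0.34  0.06] open 30.0
tilt(+x tool) -0.002 h along axis 22.8 F [ 1.9 -0.6 -0.9] T [ 0.05 -0.34  0.06]
```

Request:
{"api": "play_rows", "payload": {
  "series": [
    [0, 0, -1, 0, 0, 0],
    [0, 0, -1, 0, 0, 0],
    [0, 0, -1, 0, 0, 0],
    [0, 0, 0, 0, 0, 0],
    [0, 0, 0, 0, 0, 0]
  ]
}}

```text
time_s: 17.33
position: [0.5948, -0.201, 0.0869]
ee_rot: [0.128, 0.992, 0.0, -0.0]
ft_force: [-0.2, -0.3, -2.3]
opening: 0.0297
```

Request:
{"api": "play_rows", "payload": {
  "series": [
    [0, 0, -2, 0, 0, 0],
    [0, 0, -3, 0, 0, 0],
    [0, 0, -3, 0, 0, 0],
    [0, 0, -3, 0, 0, 0],
    [0, 0, -2, 0, 0, 0]
  ]
}}

```text
time_s: 17.75
position: [0.5952, -0.2006, 0.1009]
ee_rot: [0.128, 0.992, -0.0, 0.0]
ft_force: [0.7, 0.2, -1.6]
opening: 0.0298
```

Request:
{"api": "play_rows", "payload": {
  "series": [
    [0, 0, -1, 0, 0, 0],
    [0, 0, 0, 0, 0, 0],
    [0, 0, 0, 0, 0, 0],
    [0, 0, 0, 0, 0, 0],
    [0, 0, 0, 0, 0, 0]
  ]
}}

```text
time_s: 18.17
position: [0.5949, -0.2006, 0.1008]
ee_rot: [0.128, 0.992, 0.0, -0.0]
ft_force: [-0.1, 1.3, -2.7]
opening: 0.03
```

```bash
python3 -c "
from h import *
st();rk()
from blk import meas
a=meas('scene')['image'];b=meas('side')['image'];W=cloud(load('side'))
for n in('scene','side'):
    d=load(n);W=cloud(d);h=cv2.cvtColor(d['image'],cv2.COLOR_RGB2HSV); m=(np.hypot(W[...,0]-.5945,W[...,1]+.2)<.03)&(W[...,2]>.057)&(W[...,2]<.10)&(h[...,1]<70); print(n,'steel z',np.percentile(W[m][:,2],[2,10,50]).round(4),m.sum())
    J=np.hypot(W[...,0]-.516,W[...,1]-.14)<.09; k=W[((h[...,0]<5)|(h[...,0]>176))&(h[...,1]>170)&J&(W[...,2]>.03)]; print(' keeper',rect(k),np.percentile(k[:,2],99.5))
save('c6',np.hstack([cv2.resize(a[190:330,210:350],(400,400)),cv2.resize(b[110:250,270:410],(400,400))]))"
```

```text
t 18.17 p [ 594.9 -200.6  100.8] th 165.3 z [-4.e-04  2.e-04 -1.e+00] F [-0.1  1.3 -2.7] T [ 0.03 -0.13 -0.04] open 30.0
tilt(+x tool) -0.0 h along axis 39.1 F [-0.1  1.3 -2.7] T [ 0.03 -0.13 -0.04]
scene blk (214, array([ 597. , -201.3]), array([29.8, 25.8]), 75.8) z [0.0944 0.1319] bed (1152, array([ 596.1, -201.3]), array([190.6, 151.1]), 75.0) jig (1533, array([ 596.6, -200.8]), array([141.5, 113.9]), 75.3) jigz 0.0509
side blk (100, array([ 589.4, -198.1]), array([33.3, 22.1]), 89.0) z [0.0959 0.135 ] bed (494, array([ 592.9, -195.8]), array([190. , 152.1]), 74.9) jig (654, array([ 592.8, -199.1]), array([145.8, 113.6]), 74.6) jigz 0.0518
scene steel z [0.0659 0.0688 0.0817] 203
 keeper (371, array([518.5, 137.4]), array([ 24.4, 102.8]), 20.8) 0.12957579352439635
side steel z [0.0663 0.0688 0.081 ] 134
 keeper (493, array([513.7, 142.5]), array([ 24. , 103.5]), 19.5) 0.13046146622517968
```

View pics/c6.png

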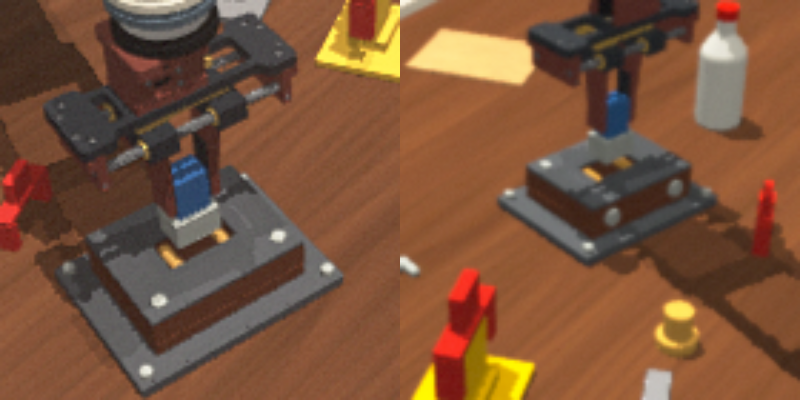

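The block (left 190,200; right 612,130) hangs upright with its steel foot about 13 mm above the jig's top. The slot and brass jaws are visible below it, and the jig is down. Handing in.

```bash
python3 -c "
from h import *
print(ctrl.sign_off())"
```

```text
the job is handed in; nothing more can be done
None
```

I set the red keeper astride the yellow rest and let go of it. I then rocked the locating block up out of its slot about the jaw line, in ten swings plus a return to upright. The job was handed in at about 18 s, with the block still held.

**Last checks:**
- **Keeper:** it sits level on the ridge, lengthways and centred within about 2 mm. Its top reads 129.6 to 130.5 mm, against 129 mm expected.
- **Block:** it is upright (tilt about 0), with its foot about 13 to 14 mm above the slot's mouth. The vertical force on the gripper is 2.7 N, close to the block's own weight (2.2 N), so nothing else is touching it.
- **Jig:** its top read the same height, within 0.1 mm, at every check during the rocking and at the end. Those checks came every second swing or so, and the wrist force was only read at the end of each move. A brief lift between readings would not have shown.
- **Bystanders:** I never went near them, but I did not measure them again at the end.

No check failed. The scene and side cameras disagreed by 3 to 5 mm on horizontal positions, so I used their average and the wrist camera, which agreed with each other.

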